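# Empty the chilling-ball caddy, heft it, and tip the spares end only if something is left

## Task

Tip the red end of the white caddy down over the red-rimmed white bin so that all the steel balls behind the red flap roll out into it, then level the caddy and heft it to judge by its weight whether a ball is still hidden behind the blue flap. If it is heavier than the bare caddy, tip the blue end down over the blue-rimmed grey bin until it is empty; if it is bare, do not tip the blue end down at all. Finally stand the caddy level, right way up, on the black tray and let go, leaving the apple, the mug and the spice jar where they are.

Things in the scene. Friction and masses are not known exactly. Their poses are not given: they have to be found in the camera images.
- caddy: Loose opaque white trough, 52 mm wide (x), 172 long over its flaps (y), 54 high; origin: centre of underside, z up. Grip across the width at mid-length (grey ribbed patches). Bare, with flaps, 344 g (+-3 %). Inside, a full wall at y = -36 mm parts a red compartment (+y), always with some balls, from a blue one (-y) with one or none. 36 mm steel balls, 100 g each, total number not told.
- red_end (a point): Middle of the caddy's red end (red flap and band), 83 mm from its middle along +y, 27 mm above its underside. The flap hangs from the top edge and swings out by itself. A 3 mm sill holds the balls until this end is about 35 degrees down; at 50 degrees they roll out within 1 s and land about 45 mm beyond the mouth after a 60 mm drop.
- blue_end (a point): Middle of the caddy's blue end (blue flap and band), 83 mm from its middle along -y, 27 mm above its underside. Flap, sill and the way a ball rolls out are as at the red end; whether a ball lies behind this flap cannot be seen.
- wash_bin: White open bin with a red rim, fixed to the worktop, 170 mm (x) by 200 mm (y), 65 mm high, walls 5 mm; origin at the centre of its underside. Takes the balls from the red end. To the robot's left (+y).
- spares_bin: Grey open bin with a blue rim, fixed to the worktop, same size as the white one; origin at the centre of its underside. Takes a ball from the blue end. To the robot's right (-y).
- tray: Black flat tray, fixed to the worktop, 150 mm (x) by 230 mm (y), rim 13 mm high, floor 3 mm thick; origin at the centre of its underside. The caddy finally stands inside its rim, lengthwise with the tray.
- apple: Red apple, 72 mm across, 63 mm high, loose bystander; origin at the centre of its underside.
- mug: Green and cream mug, 86 mm across with a handle (121 mm over all), 99 mm high, loose bystander; origin at the centre of its underside.
- spice: Spice jar with a red cap, 45 mm across, 106 mm high, loose bystander; origin at the centre of its underside.

How it is judged:
On the way:
1. the balls from the red compartment lie in the white bin (contact force between wash_bin and anything else above 1.6 N), for 0.2 s.
At the end, for the whole second after the job is handed in: All balls are out: those from the red end in the white bin, the one from the blue end, if any, in the grey bin. The caddy stands level (0.1 rad), at rest, inside the black tray's rim (origin within 55 mm of the tray's middle across it, 35 mm along it) ((contact force between wash_bin and anything else above 2.6 N or (contact force between wash_bin and anything else above 1.6 N and contact force between spares_bin and anything else above 0.7 N)) and angle between caddy's own z axis and vertical below 0.1 rad and height (world z) of caddy below 0.012 m and x of caddy in the frame of tray between -0.055 and 0.055 m and y of caddy in the frame of tray between -0.035 and 0.035 m and linear speed of caddy below 0.02 m/s); the robot touches nothing.
It fails at once if the blue end tipped down (over 27 degrees) before the red compartment was emptied into the white bin (angle between caddy's own y axis and vertical below 1.1 rad and contact force between wash_bin and anything else below 1.5 N).
It fails at once if the blue end tipped down (over 27 degrees) although all the balls had already come out of the red end (angle between caddy's own y axis and vertical below 1.1 rad and contact force between wash_bin and anything else above 2.6 N).
It fails at once if the apple, mug or spice jar shifted more than 30 mm (distance of any of apple, mug, spice from where it was at the start of the episode above 0.03 m).
It also fails if it takes over 64 s, if anything falls off the work surface, if the arm or the gripper's body presses on something with over 40 N, if the wrist force passes 120 N, or if a joint passes its speed limit or range.

## Robot

A 7-joint arm with a two-finger parallel gripper is mounted at the origin on the work surface; the furniture and walls round the work are solid. World frame = base frame: x ahead of the robot, y to its left, z up, the work surface at z = 0. Lengths are in m, angles in rad, forces in N, time in s.
With the tool pointing down it reaches from about 0.4 to 0.85 m from the base axis. Payload 10.4 kg.
Tool frame: the origin (TCP) lies at the very end of the fingers, on their centre line; the grasp point (between the pads) lies 19 mm behind it (manip.grip_point_offset is the distance from the TCP to the grasp point, in m); z points along the fingers, y is the line along which they close (so a half turn about z gives the same grasp; the last joint's range is limited). The gripper opens to 85 mm and grips with 20 to 120 N. Pads are 22 mm wide; open, the fingers measure 114 mm over their backs; the gripper's body (76 mm by 85 mm) begins 54 mm behind the grasp point. The pads swing forward as they close: fully open they stand 13 mm farther back than shut.
Start: joints at [1.182, 0.332, -0.065, 1.46, 0.022, 1.35, -0.088], TCP at [0.224, -0.584, 0.231] pointing down, gripper open.
Joint ranges: [-2.6, 2.6], [-0.5, 2.12], [-1.47, 1.34], [0.16, 2.42], [-1.27, 4.41], [0.06, 2.06], [-2.6, 2.6]. Speed limits (rad/s): [2.22, 2.22, 2.79, 2.79, 3.14, 3.14, 3.14].

## Interface

Orientations are given as a unit quaternion [x, y, z, w].
In Python, from workcell import manip gives the robot as it stands. The module is installed in compiled form; this text tells all that it offers.
- The arm moves only by the shell command python3 -m inch 'ROWS' [OPENING] [FORCE]. ROWS is JSON, a list of rows, each a list of 2 entries, a list of its own where there are three numbers: the shift along the tool's x, y, z each as a share of 0.08 m, from -1 to 1, then the turn, a rotation vector about the tool's x, y, z each as a share of 45 degrees, from -1 to 1. A call has exactly 10 rows; each row is the pose to reach, as a shift and turn from the pose commanded when the call began, along the tool's axes at that moment; what a row does not reach only later rows make up. A row lasts 1/10 s, in which the tool goes at most 50 mm and 8.59 degrees, less where a joint would pass 70% of its speed; a pose out of reach is approached as far as the arm can. A call with a number of a shift or a turn outside -1 to 1 is refused whole. A call with a gripper value outside its range is refused whole. OPENING is the opening, from 0 (shut) to 1 (fully open), set as the call begins (- or left out, the last holds). The fingers move at their own pace and stop on an object; FORCE is the grip in N (left out, the last holds). Time passes only in rows, so rows that repeat a pose let the fingers close, or fill a call up. It gives the time, the measured TCP pose, the force, the opening and the grip force at its end, in the units of the state.
- manip.get_obs(): the state, without advancing time (a new reading comes with each control period).
- manip.camera(name): name is "scene" or "top" or "wrist"; returns the picture (400x640x3 uint8, red, green, blue); there is no depth.
- manip.camera_params(name): a dict with "fov_y" (degrees; the focal length in pixels is half the picture's height over the tangent of half this angle, whatever the lens; pixels are square), "cx", "cy" (the principal point, pixels), "camera_from_world" (4x4, takes a point from world to camera coordinates); the wrist camera has in their place "T_tool_cam" (4x4, takes a point from camera to tool coordinates, whose origin is the TCP and whose axes are the flange's). Camera axes: x right, y up, looking along -z (the intrinsics and any distortion apply to the point x, -y, -z); pixel columns grow to the right and rows downward; lengths in m; the calibration is good to about 2 mm. A picture is of the moment at which its call begins: read the wrist's pose just before it. camera_params takes no time and is no camera call.
- manip.hand_in(): hands the job in; it is judged then, once.
The state is a dict: "clock": time; "joint_pos": joint angles; "joint_velocities": joint speeds; "tau": joint torques, N m; "position": TCP position; "ee_rot": TCP orientation; "ft_force": force on the tool from outside, world axes, zero at the start; "torque": the same for the moment, N m; "grip_width": opening from 0.0 (shut) to 1.0 (fully open); "grasp_force": force on a finger pad.
Only numpy, scipy, OpenCV 4.12 (cv2) and the standard library are available. Lean on these libraries where they do the work, as an engineer would, in place of code of your own. Each camera call takes 0.05 s, during which the arm holds its last target. There are 200 camera calls.

## Working session

There is one attempt and no reset: what is moved stays moved. The work goes in short steps, Python scripts to look and compute and a shell command to move; the robot and the scene stay as the last step left them, time stands still between calls to the robot, and variables do not carry over. Pictures are saved under pics/ and viewed, at most 10 in all, crops included, and the job is handed in when it is done.

```bash
mkdir -p pics; python3 - <<'E'
from workcell import manip
import cv2,numpy as np
o=manip.get_obs();print({k:np.round(v,3).tolist() for k,v in o.items()})
for n in("scene","top"):
    p=manip.camera_params(n);print(n,{k:np.round(v,4).tolist() if not isinstance(v,str) else v for k,v in p.items()})
    cv2.imwrite(f"pics/{n}0.png",manip.camera(n)[:,:,::-1])
print(manip.camera_params("wrist"),manip.grip_point_offset)
E
```

```text
{'clock': 0.0, 'joint_pos': [1.182, 0.333, -0.065, 1.461, 0.022, 1.35, -0.088], 'joint_velocities': [-0.001, 0.0, -0.0, -0.002, 0.001, -0.001, 0.001], 'tau': [0.001, -62.545, 0.05, -39.161, 0.016, 0.01, -0.0], 'position': [0.223, -0.583, 0.231], 'ee_rot': [0.983, 0.182, -0.0, -0.001], 'ft_force': [-0.536, -0.125, -0.688], 'torque': [-0.015, 0.039, 0.033], 'grasp_force': 0.0, 'grip_width': 1.002}
scene {'fov_y': 56.5169, 'cx': 326.9378, 'cy': 197.8036, 'camera_from_world': [[-0.8419, -0.5395, -0.0154, 0.423], [0.2401, -0.3998, 0.8846, -0.142], [-0.4834, 0.741, 0.4661, -0.7494], [0.0, 0.0, 0.0, 1.0]]}
top {'fov_y': 45.454, 'cx': 312.8672, 'cy': 202.1329, 'camera_from_world': [[0.0064, -0.9998, -0.0164, 0.0573], [0.9903, 0.0041, 0.1389, -0.4911], [-0.1388, -0.0171, 0.9902, -1.356], [0.0, 0.0, 0.0, 1.0]]}
{'fov_y': 59.23520386395438, 'cx': 319.084917150904, 'cy': 193.75942061936016, 'T_tool_cam': array([[-4.80209129e-04,  9.62282395e-01,  2.72052130e-01,
         6.96834418e-02],
       [ 9.99999885e-01,  4.65152606e-04,  1.19833318e-04,
        -1.22329375e-03],
       [-1.12322651e-05,  2.72052156e-01, -9.62282508e-01,
        -1.42418439e-01],
       [ 0.00000000e+00,  0.00000000e+00,  0.00000000e+00,
         1.00000000e+00]])} 0.0187
```

View pics/top0.png

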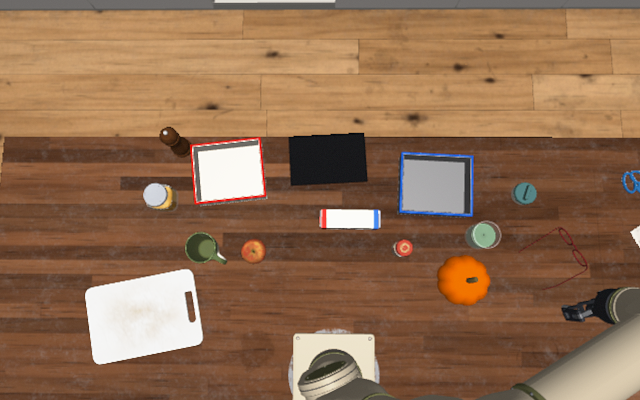

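View pics/scene0.png

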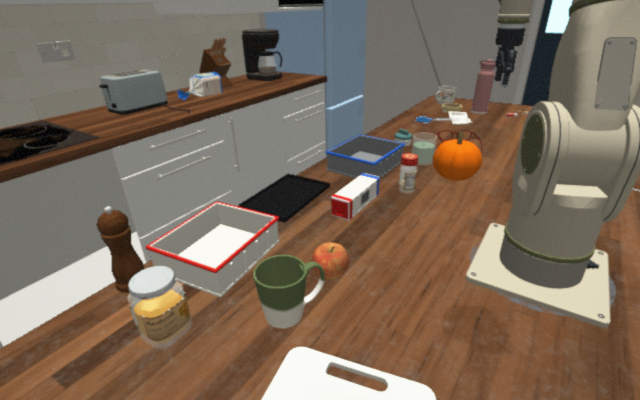

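The top view shows the caddy at about (350,219), red end left. The tray is at (328,159), the red bin at (228,171) and the blue bin at (436,184). The apple is at (253,251), the mug at (202,248) and the spice jar at (403,248). Next I'll read corners in enlarged crops.

```bash
cat > h.py <<'E'
from workcell import manip
import numpy as np, cv2
from scipy.spatial.transform import Rotation as R
def ray(n,u,v,obs=None):
    p=manip.camera_params(n); f=200/np.tan(np.radians(p["fov_y"]/2))
    d=np.array([(u-p["cx"])/f,-(v-p["cy"])/f,-1])
    if n=="wrist":
        T=np.eye(4);T[:3,:3]=R.from_quat(obs["ee_rot"]).as_matrix();T[:3,3]=obs["position"]
        W=T@p["T_tool_cam"]
    else: W=np.linalg.inv(p["camera_from_world"])
    return W[:3,3],W[:3,:3]@d
def at(n,u,v,z,obs=None):
    c,d=ray(n,u,v,obs); return c+d*(z-c[2])/d[2]
def tri(r1,r2):
    (a,d),(b,e)=r1,r2
    s=np.linalg.lstsq(np.c_[d,-e],b-a,rcond=None)[0]
    p,q=a+d*s[0],b+e*s[1]; return (p+q)/2,np.linalg.norm(p-q)
E
python3 - <<'E'
import cv2,numpy as np
t=cv2.imread("pics/top0.png");s=cv2.imread("pics/scene0.png")
a=cv2.resize(t[130:235,185:485],(780,273),interpolation=cv2.INTER_CUBIC)
b=cv2.resize(s[165:225,320:390],(350,300),interpolation=cv2.INTER_CUBIC)
c=cv2.resize(t[200:238,310:390],(430,204),interpolation=cv2.INTER_CUBIC)
o=np.zeros((580,780,3),np.uint8);o[:273]=a;o[276:576,:350]=b;o[276:480,350:780]=c
cv2.imwrite("pics/crop1.png",o)
E
```

```text
(no output)
```

View pics/crop1.png

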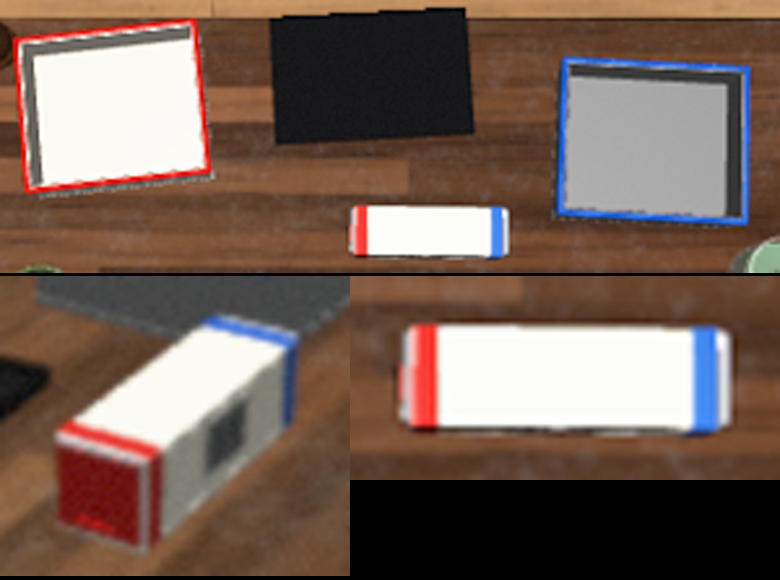

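The crops give the rim corners of both bins and the tray. They also show the caddy's top corners in both views, with the red band at crop x 412–437 and the blue band at 693–717. I'll triangulate these.

```bash
python3 - <<'E'
from h import *
A=lambda x,y:(185+x/2.6,130+y/2.6)
B=lambda x,y:(320+x/5,165+(y-276)/5)
C=lambda x,y:(310+(x-350)/5.375,200+(y-276)/5.375)
n=0.5-0.5
for nm,t,s in(("red+x",(412,325),(60,428)),("red-x",(410,430),(160,452)),("blue-x",(717,430),(297,337)),("blue+x",(717,326),(212,318))):
    p,e=tri(ray("top",*C(*t)),ray("scene",*B(*s)));print(nm,p.round(4),round(e,4),at("top",*C(*t),.054).round(4))
def q(nm,c,z):
    P=np.array([at("top",*A(*k),z) for k in c]);m=P.mean(0)
    d=(P[0]+P[3]-P[1]-P[2]);print(nm,m.round(4),"yaw",np.degrees(np.arctan2(-d[0],d[1])).round(1),"size",np.linalg.norm(d)/2,np.linalg.norm(P[0]+P[1]-P[2]-P[3])/2)
q("wash",[(15,40),(196,19),(211,173),(28,192)],.065)
q("tray",[(270,18),(464,8),(474,133),(276,143)],.013)
q("spares",[(563,58),(750,67),(747,223),(556,215)],.065)
for nm,u,v,z in(("apple",253,251,.05),("mug",202,248,.099),("handle",223,261,.05),("spice",403.5,248,.106)):print(nm,at("top",u,v,z).round(3))
E
```

```text
red+x [0.4664 0.0339 0.0562] 0.0029 [0.468  0.0346 0.054 ]
red-x [0.4098 0.0346 0.0587] 0.0038 [0.4119 0.0355 0.054 ]
blue-x [ 0.4125 -0.1269  0.0549] 0.0003 [ 0.4128 -0.1269  0.054 ]
blue+x [ 0.467  -0.1283  0.0535] 0.0028 [ 0.4682 -0.1276  0.054 ]
wash [0.5777 0.3041 0.065 ] yaw 6.6 size 0.2031141486631359 0.17415971427748111
tray [0.6249 0.0169 0.013 ] yaw 3.1 size 0.22599838512408765 0.1475527593272458
spares [ 0.5406 -0.2928  0.065 ] yaw -2.4 size 0.2063255263136188 0.17461267521738602
apple [0.348 0.229 0.05 ]
mug [0.353 0.363 0.099]
handle [0.319 0.314 0.05 ]
spice [ 0.356 -0.188  0.106]
```

```bash
cat > go.py <<'E'
# go.py x y z yaw red_down_deg : prints shares per call to reach TCP pose (tool x = red direction)
import sys
from h import *
a=list(map(float,sys.argv[1:]))
def pose(psi,tau):
    c,s=np.cos(psi),np.sin(psi)
    return np.array([[c,s,0],[s,-c,0],[0,0,-1.]])@R.from_euler("y",-tau).as_matrix()
o=manip.get_obs();P=np.array(o["position"]);M=R.from_quat(o["ee_rot"]).as_matrix()
print("t",round(o["clock"],2),"P",P.round(3),"yaw",np.degrees(np.arctan2(M[1,0],M[0,0])).round(1),"reddown",np.degrees(np.arcsin(-M[2,0])).round(1),"q",np.round(o["joint_pos"],2),"F",np.round(o["ft_force"],2),"g",round(o["grip_width"],3),round(o["grasp_force"],1))
G=np.array(a[:3]);T=pose(*np.radians(a[3:5]))
for i in range(9):
    d=M.T@(G-P);r=R.from_matrix(M.T@T).as_rotvec()
    if np.linalg.norm(d)<.0005 and np.linalg.norm(r)<.004:break
    k=min(1,.08/(abs(d).max()+1e-9));m=min(1,np.pi/4/(abs(r).max()+1e-9))
    print((d*k/.08).round(3).tolist(),(r*m/(np.pi/4)).round(3).tolist())
    P=P+M@d*k;M=M@R.from_rotvec(r*m).as_matrix()
E
python3 go.py 0.440 -0.046 0.21 90 0
```

```text
t 0.1 P [ 0.223 -0.583  0.231] yaw 21.0 reddown 0.0 q [ 1.18  0.33 -0.06  1.46  0.02  1.35 -0.09] F [-0.09  0.23 -0.06] g 1.002 0.0
[0.93, -1.0, 0.05] [-0.001, -0.001, -1.0]
[1.0, -0.036, 0.036] [-0.001, -0.0, -0.534]
[1.0, 0.403, 0.038] [0.0, 0.0, 0.0]
[1.0, 0.403, 0.038] [-0.0, -0.0, -0.0]
[1.0, 0.403, 0.038] [0.0, 0.0, 0.0]
[1.0, 0.403, 0.038] [0.0, 0.0, 0.0]
[0.522, 0.21, 0.02] [0.0, 0.0, 0.0]
```

```bash
python3 -m inch '[[[0.3,-0.3,0],[0,0,-0.2]],[[0.6,-0.6,0],[0,0,-0.4]],[[0.93,-1,0],[0,0,-0.6]],[[0.93,-1,0],[0,0,-0.8]],[[0.93,-1,0],[0,0,-1]],[[0.93,-1,0],[0,0,-1]],[[0.93,-1,0],[0,0,-1]],[[0.93,-1,0],[0,0,-1]],[[0.93,-1,0],[0,0,-1]],[[0.93,-1,0],[0,0,-1]]]' 1 30
python3 go.py 0.440 -0.046 0.21 90 0
```

```text
clock: 1.1
position: [0.2645, -0.4823, 0.2312]
ee_rot: [0.839, 0.544, 0.0, -0.0]
ft_force: [0.1, 0.0, -0.0]
grip_width: 0.995
grasp_force: 0.0
t 1.1 P [ 0.264 -0.482  0.231] yaw 65.9 reddown -0.0 q [ 1.17  0.18 -0.2   1.65  0.04  1.31  0.54] F [ 0.1   0.02 -0.02] g 0.995 0.0
[1.0, -0.038, 0.045] [-0.0, -0.0, -0.535]
[1.0, 0.402, 0.049] [-0.0, 0.0, 0.0]
[1.0, 0.402, 0.049] [0.0, 0.0, 0.0]
[1.0, 0.402, 0.049] [0.0, 0.0, 0.0]
[1.0, 0.402, 0.049] [0.0, 0.0, 0.0]
[0.526, 0.211, 0.026] [0.0, 0.0, 0.0]
```

```bash
python3 -m inch '[[[0.3,0,0],[0,0,-0.2]],[[0.6,0,0],[0,0,-0.4]],[[0.9,-0.04,0],[0,0,-0.53]],[[1,-0.04,0],[0,0,-0.53]],[[1,-0.04,0],[0,0,-0.53]],[[1,-0.04,0],[0,0,-0.53]],[[1,-0.04,0],[0,0,-0.53]],[[1,-0.04,0],[0,0,-0.53]],[[1,-0.04,0],[0,0,-0.53]],[[1,-0.04,0],[0,0,-0.53]]]' | head -1
python3 -m inch '[[[0.3,0.1,0],[0,0,0]],[[0.6,0.2,0],[0,0,0]],[[0.9,0.4,0],[0,0,0]],[[1,0.4,0],[0,0,0]],[[1,0.4,0],[0,0,0]],[[1,0.4,0],[0,0,0]],[[1,0.4,0],[0,0,0]],[[1,0.4,0],[0,0,0]],[[1,0.4,0],[0,0,0]],[[1,0.4,0],[0,0,0]]]'| head -2
python3 go.py 0.440 -0.046 0.21 90 0
```

```text
clock: 2.1
clock: 3.1
position: [0.3262, -0.3283, 0.2312]
t 3.1 P [ 0.326 -0.328  0.231] yaw 89.8 reddown -0.0 q [ 1.06 -0.01 -0.36  1.85 -0.    1.3   0.69] F [ 0.24 -0.3  -0.11] g 0.998 0.0
[1.0, 0.398, 0.075] [-0.0, -0.0, -0.005]
[1.0, 0.403, 0.075] [-0.0, -0.0, -0.0]
[1.0, 0.403, 0.075] [0.0, 0.0, 0.0]
[0.531, 0.214, 0.04] [0.0, 0.0, 0.0]
```

```bash
python3 -m inch '[[[0.3,0.1,0],[0,0,0]],[[0.6,0.2,0],[0,0,0]],[[0.9,0.4,0],[0,0,0]],[[1,0.4,0],[0,0,0]],[[1,0.4,0],[0,0,0]],[[1,0.4,0],[0,0,0]],[[1,0.4,0],[0,0,0]],[[1,0.4,0],[0,0,0]],[[1,0.4,0],[0,0,0]],[[1,0.4,0],[0,0,0]]]' | head -1
python3 -m inch '[[[0.3,0.1,0],[0,0,0]],[[0.6,0.2,0],[0,0,0]],[[0.9,0.4,0],[0,0,0]],[[1,0.4,0],[0,0,0]],[[1,0.4,0],[0,0,0]],[[1,0.4,0],[0,0,0]],[[1,0.4,0],[0,0,0]],[[1,0.4,0],[0,0,0]],[[1,0.4,0],[0,0,0]],[[1,0.4,0],[0,0,0]]]'| head -2
python3 go.py 0.440 -0.046 0.21 90 0
python3 - <<'E'
from h import *
o=manip.get_obs();np.save("w1.npy",np.r_[o["position"],o["ee_rot"]]);cv2.imwrite("pics/w1.png",manip.camera("wrist")[:,:,::-1])
E
```

```text
clock: 4.1
clock: 5.1
position: [0.3908, -0.1686, 0.2313]
t 5.1 P [ 0.391 -0.169  0.231] yaw 89.8 reddown -0.0 q [ 0.9  -0.09 -0.56  1.92 -0.05  1.3   0.35] F [-0.71  0.29  0.15] g 1.003 0.0
[1.0, 0.397, 0.173] [0.0, -0.0, -0.005]
[0.534, 0.214, 0.093] [0.0, -0.0, 0.0]
```

View pics/w1.png

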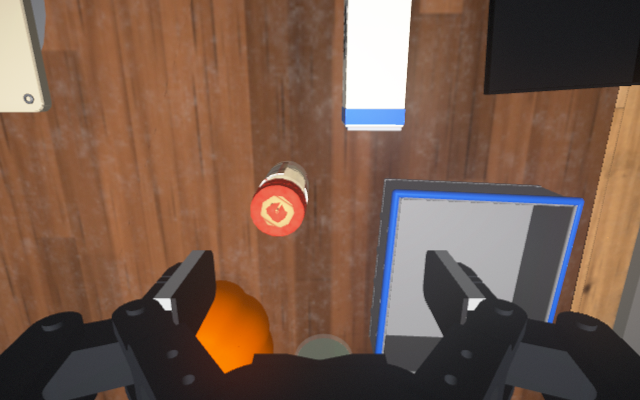

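The wrist view shows the caddy's blue end, with top corners at about (345,124) and (405,124). The spice jar cap is at (277,211). I'll use these to check the caddy's x and yaw.

```bash
python3 - <<'E'
from h import *
w=np.load("w1.npy");o={"position":w[:3],"ee_rot":w[3:]}
for u,v in((345,124),(405,124),(348,30),(411,30)):print(at("wrist",u,v,.054,o).round(4))
print(tri(ray("wrist",405,124,o),ray("top",378.3,209.4)))
E
python3 go.py 0.440 -0.046 0.15 90 0
```

```text
[ 0.4144 -0.1239  0.054 ]
[ 0.4681 -0.1241  0.054 ]
[ 0.4157 -0.0467  0.054 ]
[ 0.4683 -0.0469  0.054 ]
(array([ 0.46595609, -0.12475391,  0.06527423]), np.float64(0.0032381053198317477))
t 5.15 P [ 0.391 -0.168  0.231] yaw 89.8 reddown 0.0 q [ 0.9  -0.09 -0.56  1.92 -0.05  1.3   0.35] F [ 0.06  0.24 -0.47] g 1.001 0.0
[1.0, 0.397, 0.663] [0.0, 0.0, -0.005]
[0.532, 0.214, 0.353] [0.0, 0.0, -0.0]
```

```bash
python3 -m inch '[[[0.3,0.1,0.1],[0,0,0]],[[0.6,0.2,0.3],[0,0,0]],[[0.9,0.4,0.6],[0,0,0]],[[1,0.4,0.65],[0,0,0]],[[1,0.4,0.65],[0,0,0]],[[1,0.4,0.65],[0,0,0]],[[1,0.4,0.65],[0,0,0]],[[1,0.4,0.65],[0,0,0]],[[1,0.4,0.65],[0,0,0]],[[1,0.4,0.65],[0,0,0]]]' | head -1
python3 go.py 0.4415 -0.046 0.10 90 0
```

```text
clock: 6.15
t 6.15 P [ 0.423 -0.089  0.179] yaw 89.8 reddown 0.0 q [ 0.81 -0.03 -0.68  1.98 -0.02  1.18  0.13] F [ 0.15 -0.38  0.31] g 1.0 0.0
[0.535, 0.226, 0.994] [0.0, 0.0, -0.005]
```

```bash
python3 -m inch '[[[0.3,0.1,0.2],[0,0,0]],[[0.54,0.23,0.6],[0,0,0]],[[0.54,0.23,0.9],[0,0,0]],[[0.54,0.23,1],[0,0,0]],[[0.54,0.23,1],[0,0,0]],[[0.54,0.23,1],[0,0,0]],[[0.54,0.23,1],[0,0,0]],[[0.54,0.23,1],[0,0,0]],[[0.54,0.23,1],[0,0,0]],[[0.54,0.23,1],[0,0,0]]]' | head -1
python3 go.py 0.4415 -0.046 0.010 90 0
```

```text
clock: 7.15
t 7.15 P [ 0.442 -0.045  0.1  ] yaw 89.8 reddown 0.0 q [ 0.72  0.12 -0.75  2.04  0.1   1.01 -0.08] F [-0.22  1.05 -0.08] g 1.0 0.0
[-0.006, -0.005, 1.0] [0.001, 0.0, -0.005]
[-0.001, -0.001, 0.12] [-0.0, -0.0, 0.0]
```

```bash
python3 -m inch '[[[0,0,0.3],[0,0,0]],[[0,0,0.6],[0,0,0]],[[0,0,0.8],[0,0,0]],[[0,0,0.9],[0,0,0]],[[0,0,1],[0,0,0]],[[0,0,1],[0,0,0]],[[0,0,1],[0,0,0]],[[0,0,1],[0,0,0]],[[0,0,1],[0,0,0]],[[0,0,1],[0,0,0]]]'
python3 -m inch '[[[0,0,0.04],[0,0,0]],[[0,0,0.08],[0,0,0]],[[0,0,0.12],[0,0,0]],[[0,0,0.12],[0,0,0]],[[0,0,0.12],[0,0,0]],[[0,0,0.12],[0,0,0]],[[0,0,0.12],[0,0,0]],[[0,0,0.12],[0,0,0]],[[0,0,0.12],[0,0,0]],[[0,0,0.12],[0,0,0]]]' 0 90
python3 go.py 0.4415 -0.046 0.15 90 0
```

```text
clock: 8.15
position: [0.442, -0.0454, 0.0197]
ee_rot: [0.708, 0.706, 0.0, 0.0]
ft_force: [0.3, -0.5, 0.8]
grip_width: 0.998
grasp_force: 0.0
clock: 9.15
position: [0.4415, -0.0454, 0.0111]
ee_rot: [0.708, 0.706, -0.001, 0.0]
ft_force: [-16.2, 0.2, 36.7]
grip_width: 0.599
grasp_force: 88.0
t 9.15 P [ 0.442 -0.045  0.011] yaw 89.8 reddown 0.1 q [ 0.66  0.29 -0.71  2.11  0.25  0.83 -0.21] F [-16.24   0.25  36.7 ] g 0.599 88.0
[-0.006, -0.002, -1.0] [-0.002, 0.002, -0.004]
[-0.003, -0.0, -0.736] [0.0, 0.0, 0.0]
```

```bash
python3 -m inch '[[[0,0,-0.05],[0,0,0]],[[0,0,-0.15],[0,0,0]],[[0,0,-0.3],[0,0,0]],[[0,0,-0.45],[0,0,0]],[[0,0,-0.6],[0,0,0]],[[0,0,-0.75],[0,0,0]],[[0,0,-0.85],[0,0,0]],[[0,0,-0.95],[0,0,0]],[[0,0,-1],[0,0,0]],[[0,0,-1],[0,0,0]]]'
python3 go.py 0.667 0.304 0.19 180 0
```

```text
clock: 10.15
position: [0.442, -0.0453, 0.0901]
ee_rot: [0.708, 0.706, 0.0, 0.0]
ft_force: [-0.7, 1.3, -6.1]
grip_width: 0.596
grasp_force: 101.8
t 10.15 P [ 0.442 -0.045  0.09 ] yaw 89.8 reddown 0.0 q [ 0.72  0.14 -0.75  2.05  0.11  0.99 -0.09] F [-0.71  1.29 -6.13] g 0.596 101.8
[1.0, 0.64, -0.285] [0.0, 0.001, -1.0]
[0.22, 1.0, -0.246] [0.0, 0.001, -1.0]
[-0.639, 1.0, -0.285] [0.0, 0.0, -0.004]
[-0.644, 1.0, -0.286] [0.0, -0.0, -0.0]
[-0.329, 0.51, -0.146] [0.0, 0.0, -0.0]
```

```bash
python3 -m inch '[[[0.05,0.03,-0.1],[0,0,-0.05]],[[0.15,0.1,-0.25],[0,0,-0.15]],[[0.3,0.2,-0.4],[0,0,-0.3]],[[0.45,0.3,-0.6],[0,0,-0.45]],[[0.6,0.4,-0.8],[0,0,-0.6]],[[0.75,0.5,-0.9],[0,0,-0.75]],[[0.85,0.55,-1],[0,0,-0.9]],[[0.95,0.6,-1],[0,0,-1]],[[1,0.64,-1],[0,0,-1]],[[1,0.64,-1],[0,0,-1]]]'
python3 go.py 0.667 0.304 0.19 180 0
```

```text
clock: 11.15
position: [0.4931, 0.035, 0.1691]
ee_rot: [0.385, 0.923, 0.0, -0.001]
ft_force: [0.4, 0.8, -8.0]
grip_width: 0.597
grasp_force: 102.1
t 11.15 P [0.493 0.035 0.169] yaw 134.7 reddown -0.1 q [ 0.65  0.18 -0.88  1.84  0.15  1.19  0.5 ] F [ 0.38  0.82 -7.95] g 0.597 102.1
[0.22, 1.0, -0.067] [0.0, -0.001, -1.0]
[-0.64, 1.0, -0.077] [0.0, -0.0, -0.006]
[-0.647, 1.0, -0.078] [-0.0, -0.0, 0.0]
[-0.327, 0.506, -0.039] [0.0, 0.0, 0.0]
```

```bash
python3 -m inch '[[[0.02,0.1,-0.05],[0,0,-0.1]],[[0.05,0.25,-0.1],[0,0,-0.25]],[[0.1,0.4,-0.15],[0,0,-0.4]],[[0.15,0.55,-0.2],[0,0,-0.55]],[[0.2,0.7,-0.26],[0,0,-0.7]],[[0.22,0.85,-0.26],[0,0,-0.85]],[[0.22,1,-0.26],[0,0,-1]],[[0.22,1,-0.26],[0,0,-1]],[[0.22,1,-0.26],[0,0,-1]],[[0.22,1,-0.26],[0,0,-1]]]' | head -2
python3 -m inch '[[[-0.1,0.1,0],[0,0,0]],[[-0.2,0.3,0],[0,0,0]],[[-0.3,0.45,0],[0,0,0]],[[-0.4,0.6,0],[0,0,0]],[[-0.5,0.75,0],[0,0,0]],[[-0.6,0.9,0],[0,0,0]],[[-0.64,1,0],[0,0,0]],[[-0.64,1,0],[0,0,0]],[[-0.64,1,0],[0,0,0]],[[-0.64,1,0],[0,0,0]]]'
python3 go.py 0.667 0.304 0.19 180 0
```

```text
clock: 12.15
position: [0.5371, 0.1025, 0.1902]
clock: 13.15
position: [0.589, 0.1824, 0.1905]
ee_rot: [0.002, 1.0, -0.0, 0.0]
ft_force: [0.6, 0.5, -7.8]
grip_width: 0.596
grasp_force: 103.8
t 13.15 P [0.589 0.182 0.19 ] yaw 179.7 reddown 0.0 q [ 0.33  0.51 -0.95  1.5   0.42  1.35  0.91] F [ 0.65  0.46 -7.75] g 0.596 103.8
[-0.636, 1.0, 0.003] [-0.001, 0.0, -0.006]
[-0.335, 0.522, 0.002] [0.0, 0.0, -0.0]
```

```bash
python3 -m inch '[[[-0.1,0.1,0],[0,0,0]],[[-0.2,0.3,0],[0,0,0]],[[-0.3,0.45,0],[0,0,0]],[[-0.4,0.6,0],[0,0,0]],[[-0.5,0.75,0],[0,0,0]],[[-0.6,0.9,0],[0,0,0]],[[-0.64,1,0],[0,0,0]],[[-0.64,1,0],[0,0,0]],[[-0.64,1,0],[0,0,0]],[[-0.64,1,0],[0,0,0]]]' | head -1
python3 -m inch '[[[-0.1,0.1,0],[0,-0.05,0]],[[-0.2,0.25,0],[0,-0.1,0]],[[-0.3,0.4,0],[0,-0.2,0]],[[-0.33,0.52,0],[0,-0.3,0]],[[-0.33,0.52,0],[0,-0.4,0]],[[-0.33,0.52,0],[0,-0.4,0]],[[-0.33,0.52,0],[0,-0.4,0]],[[-0.33,0.52,0],[0,-0.4,0]],[[-0.33,0.52,0],[0,-0.4,0]],[[-0.33,0.52,0],[0,-0.4,0]]]'
python3 go.py 0.667 0.304 0.165 180 52
```

```text
clock: 14.15
clock: 15.15
position: [0.6675, 0.3042, 0.1903]
ee_rot: [0.002, 0.988, -0.0, 0.156]
ft_force: [-1.3, -0.9, -5.7]
grip_width: 0.59
grasp_force: 103.6
t 15.15 P [0.668 0.304 0.19 ] yaw 179.7 reddown 18.0 q [ 0.06  0.54 -0.87  1.46  0.68  1.13  0.64] F [-1.26 -0.87 -5.68] g 0.59 103.6
[0.104, -0.003, 0.299] [-0.003, -0.757, -0.005]
```

```bash
python3 -m inch '[[[0,0,0.05],[0,-0.1,0]],[[0.03,0,0.1],[0,-0.2,0]],[[0.05,0,0.2],[0,-0.35,0]],[[0.1,0,0.3],[0,-0.5,0]],[[0.1,0,0.3],[0,-0.65,0]],[[0.1,0,0.3],[0,-0.76,0]],[[0.1,0,0.3],[0,-0.76,0]],[[0.1,0,0.3],[0,-0.76,0]],[[0.1,0,0.3],[0,-0.76,0]],[[0.1,0,0.3],[0,-0.76,0]]]'
python3 go.py 0.667 0.304 0.165 180 52
```

```text
clock: 16.15
position: [0.668, 0.3043, 0.1662]
ee_rot: [0.002, 0.898, -0.001, 0.44]
ft_force: [1.6, 1.3, -3.3]
grip_width: 0.599
grasp_force: 103.7
t 16.15 P [0.668 0.304 0.166] yaw 179.6 reddown 52.2 q [-0.18  0.35 -0.64  1.96  1.52  0.74 -0.3 ] F [ 1.63  1.33 -3.29] g 0.599 103.7
[0.019, -0.004, -0.0] [-0.004, 0.004, -0.005]
```

Hold for a second, slightly steeper, so everything leaves, then look.

```bash
python3 -m inch '[[[0,0,-0.05],[0,-0.1,0]],[[0,0,-0.05],[0,-0.1,0]],[[0,0,-0.05],[0,-0.1,0]],[[0,0,-0.05],[0,-0.1,0]],[[0,0,-0.05],[0,-0.1,0]],[[0,0,-0.05],[0,-0.1,0]],[[0,0,-0.05],[0,-0.1,0]],[[0,0,-0.05],[0,-0.1,0]],[[0,0,-0.05],[0,-0.1,0]],[[0,0,-0.05],[0,-0.1,0]]]' | head -4
python3 - <<'E'
from h import *
t=manip.camera("top")[:,:,::-1];s=manip.camera("scene")[:,:,::-1]
a=cv2.resize(t[100:260,160:340],(0,0),fx=2.2,fy=2.2);b=cv2.resize(s[100:310,110:320],(400,400))
o=np.zeros((400,800,3),np.uint8);o[:352,:396]=a;o[:,400:]=b;cv2.imwrite("pics/tip.png",o)
E
python3 go.py 0.667 0.304 0.20 180 0
```

```text
clock: 17.15
position: [0.6637, 0.3046, 0.1676]
ee_rot: [0.001, 0.88, -0.001, 0.475]
ft_force: [-0.3, 1.1, -3.1]
t 17.25 P [0.664 0.305 0.168] yaw 179.8 reddown 56.7 q [-0.22  0.35 -0.62  2.01  1.67  0.79 -0.46] F [-1.55 -1.93 -6.2 ] g 0.597 103.6
[-0.361, -0.008, -0.187] [-0.002, 1.0, -0.003]
[0.0, 0.0, 0.0] [-0.0, 0.26, -0.001]
```

View pics/tip.png

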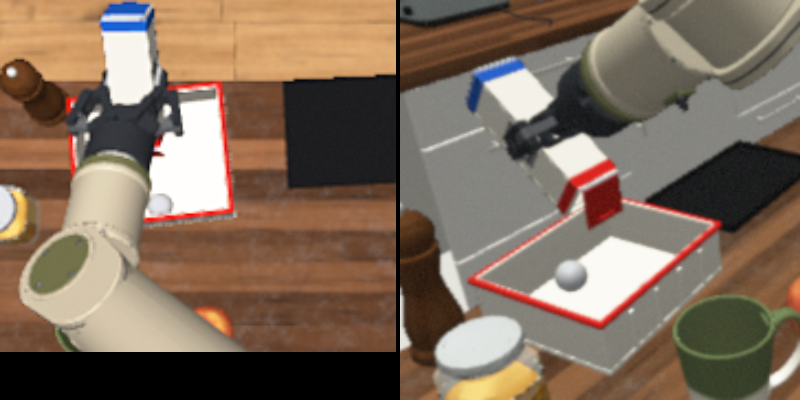

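One ball is visible in the bin at crop (570,275); the arm and the bin wall may hide others. I'll level the caddy and average the weight.

```bash
python3 -m inch '[[[-0.03,0,-0.02],[0,0.1,0]],[[-0.07,0,-0.04],[0,0.25,0]],[[-0.12,0,-0.06],[0,0.4,0]],[[-0.18,0,-0.1],[0,0.55,0]],[[-0.25,0,-0.14],[0,0.7,0]],[[-0.3,0,-0.17],[0,0.85,0]],[[-0.36,0,-0.19],[0,1,0]],[[-0.36,0,-0.19],[0,1,0]],[[-0.36,0,-0.19],[0,1,0]],[[-0.36,0,-0.19],[0,1,0]]]' |head -1
python3 -m inch '[[[0,0,0],[0,0.1,0]],[[0,0,0],[0,0.2,0]],[[0,0,0],[0,0.26,0]],[[0,0,0],[0,0.26,0]],[[0,0,0],[0,0.26,0]],[[0,0,0],[0,0.26,0]],[[0,0,0],[0,0.26,0]],[[0,0,0],[0,0.26,0]],[[0,0,0],[0,0.26,0]],[[0,0,0],[0,0.26,0]]]' | head -1
python3 - <<'E'
from h import *
F=[];Q=[]
for i in range(16):
    im=manip.camera("top" if i%2 else "scene")
    if i==14: s=im[:,:,::-1]
    o=manip.get_obs();F.append(o["ft_force"]);Q.append(o["torque"])
F=np.array(F);print(F[:,2].round(2),F.mean(0).round(2),F.std(0).round(2),np.mean(Q,0).round(3))
t=im[:,:,::-1]
a=cv2.resize(t[100:260,160:340],(0,0),fx=2.2,fy=2.2);b=cv2.resize(s[100:310,110:320],(400,400))
c=np.zeros((400,800,3),np.uint8);c[:352,:396]=a;c[:,400:]=b;cv2.imwrite("pics/lev.png",c)
E
python3 go.py 0.62 -0.293 0.20 0 0
```

```text
clock: 18.25
clock: 19.25
[-5.72 -4.27 -4.05 -2.47 -3.55 -5.23 -4.86 -4.34 -4.37 -4.   -2.85 -4.48
 -5.29 -5.24 -4.37 -3.95] [ 0.27  0.04 -4.31] [1.44 0.97 0.84] [-0.027  0.188 -0.004]
t 20.05 P [0.667 0.305 0.2  ] yaw 179.8 reddown 0.0 q [-0.05  0.71 -0.78  1.13  0.48  1.48  0.83] F [ 0.31  0.27 -3.95] g 0.599 103.8
[0.075, -1.0, 0.0] [0.0, 0.0, 1.0]
[-0.861, -1.0, 0.0] [0.0, 0.0, 1.0]
[-1.0, -0.075, 0.0] [0.0, 0.0, 1.0]
[-1.0, 0.861, 0.0] [0.0, 0.0, 0.996]
[-0.078, 1.0, 0.0] [-0.0, -0.0, -0.0]
[-0.078, 1.0, 0.0] [0.0, 0.0, 0.0]
[-0.066, 0.84, 0.0] [0.0, 0.0, 0.0]
```

View pics/lev.png

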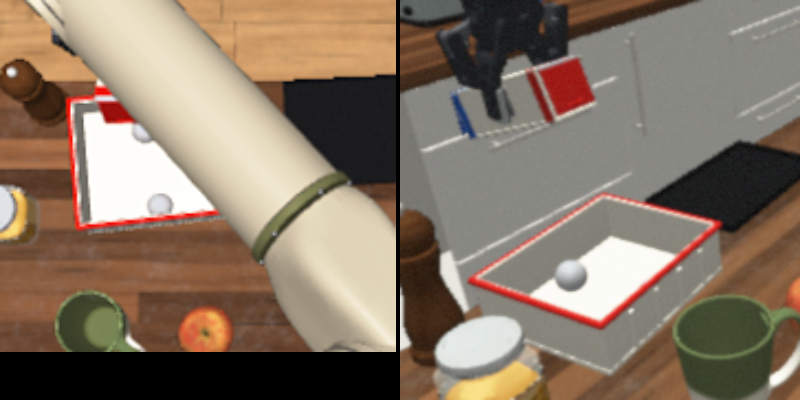

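Two balls are visible in the white bin at crop (145,131) and (160,204), but the arm covers part of it. The load averages 4.3 ± 0.2 N, against 3.37 N for the bare caddy, so a ball seems to be left. I'll carry the caddy level toward the grey bin and re-check both the bin and the weight on the way.

```bash
python3 -m inch '[[[0,-0.05,0],[0,0,0.05]],[[0,-0.15,0],[0,0,0.2]],[[0.02,-0.3,0],[0,0,0.35]],[[0.04,-0.45,0],[0,0,0.5]],[[0.06,-0.6,0],[0,0,0.65]],[[0.07,-0.75,0],[0,0,0.8]],[[0.07,-0.9,0],[0,0,0.95]],[[0.07,-1,0],[0,0,1]],[[0.07,-1,0],[0,0,1]],[[0.07,-1,0],[0,0,1]]]' |head -1
python3 -m inch '[[[-0.05,-0.05,0],[0,0,0.05]],[[-0.15,-0.2,0],[0,0,0.2]],[[-0.3,-0.35,0],[0,0,0.35]],[[-0.45,-0.5,0],[0,0,0.5]],[[-0.6,-0.65,0],[0,0,0.65]],[[-0.7,-0.8,0],[0,0,0.8]],[[-0.8,-0.9,0],[0,0,0.95]],[[-0.86,-1,0],[0,0,1]],[[-0.86,-1,0],[0,0,1]],[[-0.86,-1,0],[0,0,1]]]'
python3 go.py 0.63 -0.293 0.20 0 0
```

```text
clock: 21.05
clock: 22.05
position: [0.6525, 0.1201, 0.2002]
ee_rot: [0.707, 0.707, 0.0, -0.0]
ft_force: [1.0, 0.0, -3.8]
grip_width: 0.598
grasp_force: 103.4
t 22.05 P [0.653 0.12  0.2  ] yaw 90.0 reddown -0.0 q [ 0.12  0.48 -0.52  1.37  0.24  1.35 -0.4 ] F [ 1.03  0.01 -3.84] g 0.598 103.4
[-1.0, -0.054, 0.0] [-0.0, -0.0, 1.0]
[-1.0, 0.897, 0.0] [-0.0, -0.0, 1.0]
[-0.055, 1.0, 0.0] [0.0, 0.0, -0.0]
[-0.055, 1.0, 0.0] [0.0, -0.0, 0.0]
[-0.045, 0.822, 0.0] [0.0, 0.0, 0.0]
```

```bash
python3 - <<'E'
from h import *
F=[];Q=[]
for i in range(24):
    im=manip.camera("top")
    o=manip.get_obs();F.append(o["ft_force"]);Q.append(o["torque"])
F=np.array(F);print(F[:,2].round(2),F.mean(0).round(2),F.std(0).round(2),np.mean(Q,0).round(3))
cv2.imwrite("pics/bin.png",cv2.resize(im[110:260,180:420,::-1],(0,0),fx=2.5,fy=2.5,interpolation=cv2.INTER_CUBIC))
E
```

```text
[-4.63 -4.7  -4.95 -4.18 -3.8  -3.42 -3.61 -5.33 -4.5  -4.34 -3.48 -3.26
 -5.08 -4.48 -3.4  -4.21 -3.69 -5.04 -4.84 -3.95 -3.82 -3.22 -6.28 -5.37] [ 0.17  0.36 -4.32] [0.74 1.41 0.77] [ 0.02  -0.023 -0.   ]
```

View pics/bin.png

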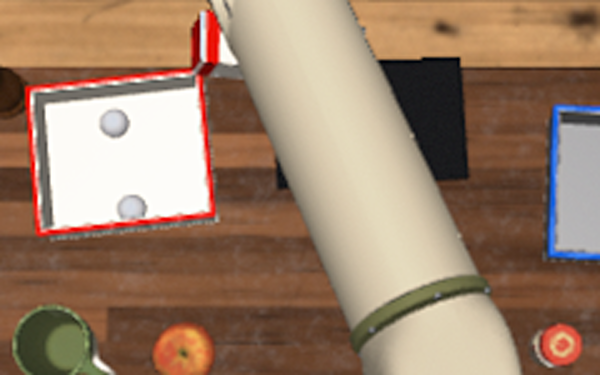

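The white bin holds exactly two balls, at crop (115,123) and (132,207). The heft is again 4.32 N, about 0.95 N over bare, so one ball is left behind the blue flap. I'll carry on to the grey bin.

```bash
python3 -m inch '[[[-0.05,0,0],[0,0,0.05]],[[-0.15,0,0],[0,0,0.2]],[[-0.3,-0.01,0],[0,0,0.35]],[[-0.45,-0.02,0],[0,0,0.5]],[[-0.6,-0.03,0],[0,0,0.65]],[[-0.75,-0.04,0],[0,0,0.8]],[[-0.9,-0.05,0],[0,0,0.95]],[[-1,-0.05,0],[0,0,1]],[[-1,-0.05,0],[0,0,1]],[[-1,-0.05,0],[0,0,1]]]' |head -1
python3 -m inch '[[[-0.05,0.05,0],[0,0,0.05]],[[-0.2,0.15,0],[0,0,0.2]],[[-0.35,0.3,0],[0,0,0.35]],[[-0.5,0.45,0],[0,0,0.5]],[[-0.65,0.6,0],[0,0,0.65]],[[-0.8,0.7,0],[0,0,0.8]],[[-0.9,0.8,0],[0,0,0.95]],[[-1,0.9,0],[0,0,1]],[[-1,0.9,0],[0,0,1]],[[-1,0.9,0],[0,0,1]]]'|head -1
python3 go.py 0.63 -0.293 0.20 0 0
```

```text
clock: 24.25
clock: 25.25
t 25.25 P [ 0.642 -0.067  0.2  ] yaw -0.0 reddown 0.0 q [ 0.19  0.4  -0.21  1.44  0.08  1.31 -1.59] F [-1.09 -0.14 -4.73] g 0.601 103.4
[-0.054, 1.0, -0.0] [-0.001, 0.0, -0.001]
[-0.055, 1.0, 0.0] [0.0, -0.0, 0.0]
[-0.045, 0.819, 0.0] [0.0, 0.0, 0.0]
```

```bash
python3 -m inch '[[[0,0.05,0],[0,0,0]],[[0,0.2,0],[0,0,0]],[[0,0.35,0],[0,0,0]],[[0,0.5,0],[0,0,0]],[[0,0.65,0],[0,0,0]],[[0,0.8,0],[0,0,0]],[[-0.03,0.9,0],[0,0,0]],[[-0.05,1,0],[0,0,0]],[[-0.05,1,0],[0,0,0]],[[-0.05,1,0],[0,0,0]]]' |head -1
python3 -m inch '[[[0,0.05,0],[0,0,0]],[[0,0.2,0],[0,0,0]],[[0,0.35,0],[0,0,0]],[[0,0.5,0],[0,0,0]],[[0,0.65,0],[0,0,0]],[[0,0.8,0],[0,0,0]],[[-0.03,0.9,0],[0,0,0]],[[-0.05,1,0],[0,0,0]],[[-0.05,1,0],[0,0,0]],[[-0.05,1,0],[0,0,0]]]' |head -1
python3 -m inch '[[[0,0.05,0],[0,0.05,0]],[[0,0.2,0],[0,0.1,0]],[[0,0.35,0],[0,0.2,0]],[[0,0.5,0],[0,0.3,0]],[[0,0.65,0],[0,0.4,0]],[[-0.05,0.75,0],[0,0.4,0]],[[-0.05,0.82,0],[0,0.4,0]],[[-0.05,0.82,0],[0,0.4,0]],[[-0.05,0.82,0],[0,0.4,0]],[[-0.05,0.82,0],[0,0.4,0]]]' |head -1
python3 go.py 0.63 -0.293 0.165 0 -54
```

```text
clock: 26.25
clock: 27.25
clock: 28.25
t 28.25 P [ 0.63  -0.292  0.2  ] yaw -0.1 reddown -18.0 q [ 0.56  0.31 -0.16  1.59 -0.09  0.96 -1.11] F [-0.97 -0.08 -2.67] g 0.6 103.8
[-0.141, 0.009, 0.415] [0.001, 0.8, -0.002]
```

```bash
python3 -m inch '[[[0,0,0.05],[0,0.1,0]],[[-0.03,0,0.15],[0,0.2,0]],[[-0.07,0,0.25],[0,0.35,0]],[[-0.1,0,0.35],[0,0.5,0]],[[-0.14,0,0.4],[0,0.65,0]],[[-0.14,0,0.4],[0,0.8,0]],[[-0.14,0,0.4],[0,0.8,0]],[[-0.14,0,0.4],[0,0.8,0]],[[-0.14,0,0.4],[0,0.8,0]],[[-0.14,0,0.4],[0,0.8,0]]]'
python3 go.py 0.63 -0.293 0.165 0 -54
```

```text
clock: 29.25
position: [0.628, -0.2951, 0.1661]
ee_rot: [0.891, -0.003, 0.454, 0.001]
ft_force: [0.3, 0.5, -2.6]
grip_width: 0.595
grasp_force: 103.9
t 29.25 P [ 0.628 -0.295  0.166] yaw -0.5 reddown -54.0 q [ 1.49  0.37 -0.98  2.06 -1.24  0.23  0.24] F [ 0.25  0.5  -2.64] g 0.595 103.9
[0.004, -0.026, 0.028] [0.005, -0.001, -0.007]
```

```bash
python3 - <<'E'
from h import *
F=[]
for i in range(14):
    im=manip.camera("top" if i<13 else "scene");F.append(manip.get_obs()["ft_force"][2])
    if i==12:t=im[:,:,::-1]
print(np.round(F,1),np.mean(F))
s=im[:,:,::-1]
a=cv2.resize(t[130:260,360:520],(0,0),fx=2.5,fy=2.5);b=cv2.resize(s[80:230,290:490],(400,300))
c=np.zeros((330,800,3),np.uint8);c[:325,:400]=a;c[:300,400:]=b;cv2.imwrite("pics/tip2.png",c)
E
python3 go.py 0.63 -0.293 0.20 0 0
```

```text
[-4.3 -3.  -2.9 -2.9 -3.1 -3.5 -2.1 -3.4 -3.4 -3.  -3.1 -3.3 -3.  -4.5] -3.2489854570648786
t 29.95 P [ 0.629 -0.293  0.166] yaw -0.2 reddown -54.0 q [ 1.48  0.37 -0.98  2.06 -1.24  0.23  0.23] F [-0.12 -0.43 -4.51] g 0.6 103.9
[0.349, -0.006, -0.237] [0.002, -1.0, -0.003]
[0.0, 0.0, 0.0] [0.0, -0.2, -0.001]
```

View pics/tip2.png

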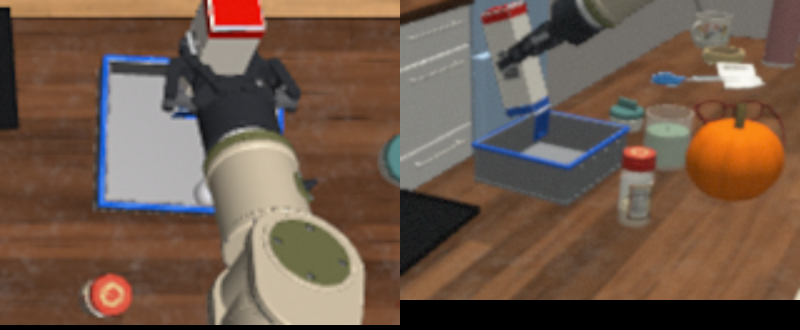

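The ball is in the grey bin at crop (203,192), and the load is down to 3.25 N, which is bare. Now I'll level the caddy and go to the tray.

```bash
python3 -m inch '[[[0.03,0,-0.02],[0,-0.1,0]],[[0.07,0,-0.05],[0,-0.2,0]],[[0.12,0,-0.1],[0,-0.35,0]],[[0.18,0,-0.15],[0,-0.5,0]],[[0.25,0,-0.2],[0,-0.65,0]],[[0.3,0,-0.24],[0,-0.8,0]],[[0.35,0,-0.24],[0,-0.9,0]],[[0.35,0,-0.24],[0,-1,0]],[[0.35,0,-0.24],[0,-1,0]],[[0.35,0,-0.24],[0,-1,0]]]' | head -1
python3 go.py 0.625 0.017 0.15 93 0
```

```text
clock: 30.95
t 30.95 P [ 0.63  -0.293  0.199] yaw -0.1 reddown -9.1 q [ 0.57  0.41 -0.23  1.44  0.04  1.15 -1.22] F [-0.31 -0.49 -3.54] g 0.596 103.8
[-0.043, -1.0, 0.154] [0.079, -0.076, -1.0]
[0.942, -1.0, 0.263] [0.079, -0.076, -1.0]
[1.0, -0.016, 0.162] [0.005, -0.005, -0.065]
[0.492, 0.018, 0.078] [0.0, -0.0, 0.0]
```

```bash
python3 -m inch '[[[0,-0.05,0],[0,-0.1,0]],[[0,-0.2,0],[0,-0.2,0]],[[0,-0.35,0],[0,-0.2,0]],[[0,-0.5,0],[0,-0.2,0]],[[0,-0.65,0],[0,-0.2,0]],[[0,-0.8,0],[0,-0.2,0]],[[0,-0.9,0],[0,-0.2,0]],[[0,-1,0],[0,-0.2,0]],[[0,-1,0],[0,-0.2,0]],[[0,-1,0],[0,-0.2,0]]]' | head -1
python3 go.py 0.625 0.017 0.15 93 0
```

```text
clock: 31.95
t 31.95 P [ 0.63  -0.214  0.2  ] yaw -0.2 reddown -0.0 q [ 0.43  0.45 -0.23  1.38  0.1   1.33 -1.38] F [-0.2  -0.17 -2.94] g 0.597 103.8
[-0.025, -1.0, 0.217] [0.0, 0.0, -1.0]
[0.951, -1.0, 0.3] [0.0, 0.0, -1.0]
[0.506, -0.013, 0.11] [0.0, 0.0, -0.071]
```

```bash
python3 -m inch '[[[0,-0.05,0],[0,0,-0.05]],[[0,-0.2,0],[0,0,-0.2]],[[0,-0.35,0],[0,0,-0.35]],[[0,-0.5,0],[0,0,-0.5]],[[0,-0.65,0],[0,0,-0.65]],[[0,-0.8,0],[0,0,-0.8]],[[0,-0.9,0.1],[0,0,-0.9]],[[0,-1,0.2],[0,0,-1]],[[0,-1,0.2],[0,0,-1]],[[0,-1,0.2],[0,0,-1]]]' | head -1
python3 -m inch '[[[0.05,-0.05,0],[0,0,-0.05]],[[0.2,-0.2,0.05],[0,0,-0.2]],[[0.35,-0.35,0.1],[0,0,-0.35]],[[0.5,-0.5,0.15],[0,0,-0.5]],[[0.65,-0.65,0.2],[0,0,-0.65]],[[0.8,-0.8,0.3],[0,0,-0.8]],[[0.9,-0.9,0.3],[0,0,-0.9]],[[0.95,-1,0.3],[0,0,-1]],[[0.95,-1,0.3],[0,0,-1]],[[0.95,-1,0.3],[0,0,-1]]]' | head -1
python3 go.py 0.625 0.017 0.10 93 0
```

```text
clock: 32.95
clock: 33.95
t 33.95 P [ 0.628 -0.024  0.161] yaw 89.7 reddown 0.0 q [ 0.39  0.44 -0.56  1.52  0.24  1.25 -0.21] F [ 0.35  0.34 -3.83] g 0.602 103.5
[0.511, -0.043, 0.756] [0.001, 0.001, -0.074]
```

```bash
python3 -m inch '[[[0.1,0,0.05],[0,0,-0.03]],[[0.2,-0.04,0.15],[0,0,-0.07]],[[0.35,-0.04,0.3],[0,0,-0.07]],[[0.51,-0.04,0.45],[0,0,-0.07]],[[0.51,-0.04,0.6],[0,0,-0.07]],[[0.51,-0.04,0.75],[0,0,-0.07]],[[0.51,-0.04,0.9],[0,0,-0.07]],[[0.51,-0.04,0.95],[0,0,-0.07]],[[0.51,-0.04,0.95],[0,0,-0.07]],[[0.51,-0.04,0.95],[0,0,-0.07]]]' | head -1
python3 go.py 0.625 0.017 0.015 93 0
```

```text
clock: 34.95
t 34.95 P [0.625 0.017 0.085] yaw 92.9 reddown 0.0 q [ 0.33  0.51 -0.56  1.6   0.3   1.12 -0.25] F [ 0.42 -0.12 -2.6 ] g 0.598 103.6
[-0.003, -0.002, 0.869] [0.001, 0.0, -0.002]
```

```bash
python3 -m inch '[[[0,0,0.05],[0,0,0]],[[0,0,0.15],[0,0,0]],[[0,0,0.3],[0,0,0]],[[0,0,0.45],[0,0,0]],[[0,0,0.6],[0,0,0]],[[0,0,0.7],[0,0,0]],[[0,0,0.78],[0,0,0]],[[0,0,0.82],[0,0,0]],[[0,0,0.85],[0,0,0]],[[0,0,0.87],[0,0,0]]]'
python3 -m inch '[[[0,0,0.01],[0,0,0]],[[0,0,0.02],[0,0,0]],[[0,0,0.02],[0,0,0]],[[0,0,0.02],[0,0,0]],[[0,0,0.02],[0,0,0]],[[0,0,0.02],[0,0,0]],[[0,0,0.02],[0,0,0]],[[0,0,0.02],[0,0,0]],[[0,0,0.02],[0,0,0]],[[0,0,0.02],[0,0,0]]]'
```

```text
clock: 35.95
position: [0.6263, 0.021, 0.016]
ee_rot: [0.688, 0.726, 0.002, 0.0]
ft_force: [-1.2, 10.2, 12.8]
grip_width: 0.598
grasp_force: 107.5
clock: 36.95
position: [0.6262, 0.0202, 0.0142]
ee_rot: [0.688, 0.726, 0.002, 0.001]
ft_force: [-1.1, 7.0, 8.0]
grip_width: 0.594
grasp_force: 107.0
```

```bash
python3 -m inch '[[[0,0,0],[0,0,0]],[[0,0,0],[0,0,0]],[[0,0,0],[0,0,0]],[[0,0,0],[0,0,0]],[[0,0,0],[0,0,0]],[[0,0,0],[0,0,0]],[[0,0,0],[0,0,0]],[[0,0,0],[0,0,0]],[[0,0,0],[0,0,0]],[[0,0,0],[0,0,0]]]' 1 
python3 -m inch '[[[0,0,-0.1],[0,0,0]],[[0,0,-0.2],[0,0,0]],[[0,0,-0.3],[0,0,0]],[[0,0,-0.45],[0,0,0]],[[0,0,-0.6],[0,0,0]],[[0,0,-0.75],[0,0,0]],[[0,0,-0.9],[0,0,0]],[[0,0,-1],[0,0,0]],[[0,0,-1],[0,0,0]],[[0,0,-1],[0,0,0]]]'
python3 -m inch '[[[0,0,-0.1],[0,0,0]],[[0,0,-0.3],[0,0,0]],[[0,0,-0.5],[0,0,0]],[[0,0,-0.7],[0,0,0]],[[0,0,-0.9],[0,0,0]],[[0,0,-1],[0,0,0]],[[0,0,-1],[0,0,0]],[[0,0,-1],[0,0,0]],[[0,0,-1],[0,0,0]],[[0,0,-1],[0,0,0]]]'
python3 - <<'E'
from h import *
t=manip.camera("top")[:,:,::-1];s=manip.camera("scene")[:,:,::-1]
a=cv2.resize(t[110:270,160:490],(792,384),interpolation=cv2.INTER_CUBIC);b=s[110:310,110:510]
c=np.zeros((590,800,3),np.uint8);c[:384,:792]=a;c[386:586,:400]=b
w=manip.camera("wrist")[:,:,::-1];c[386:586,400:720]=cv2.resize(w,(320,200));cv2.imwrite("pics/end.png",c)
E
```

```text
clock: 37.95
position: [0.6248, 0.0175, 0.0129]
ee_rot: [0.689, 0.725, -0.0, 0.0]
ft_force: [-0.3, 0.4, -0.3]
grip_width: 1.0
grasp_force: 0.0
clock: 38.95
position: [0.6247, 0.0175, 0.0928]
ee_rot: [0.689, 0.725, -0.0, 0.0]
ft_force: [-0.6, 0.5, -0.1]
grip_width: 1.001
grasp_force: 0.0
clock: 39.95
position: [0.6244, 0.0175, 0.1721]
ee_rot: [0.689, 0.725, -0.0, -0.0]
ft_force: [-0.2, -0.6, -0.0]
grip_width: 0.995
grasp_force: 0.0
```

View pics/end.png

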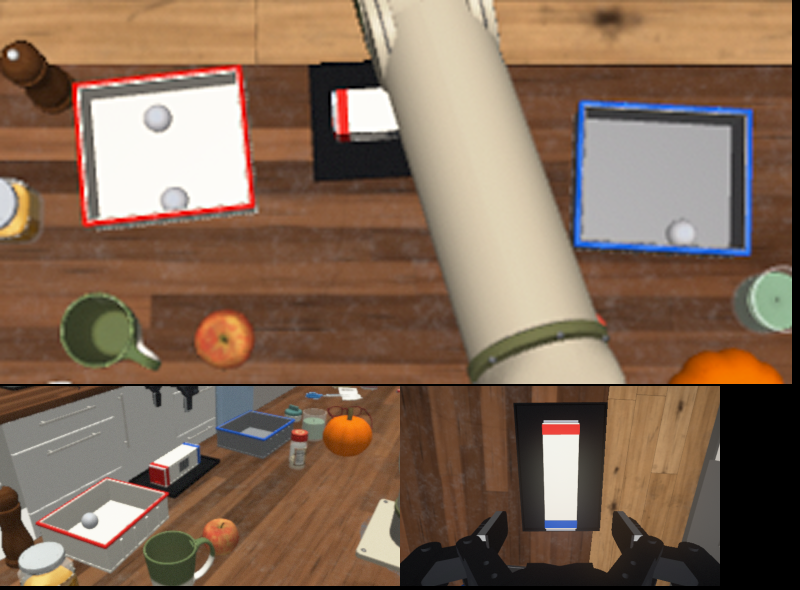

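The white bin shows two balls at (157,118) and (175,199), and the grey bin one at (682,233). The caddy stands on the tray with the gripper clear above it. In the wrist inset its ends are at rows 422 and 529; I'll check it is centred.

```bash
python3 - <<'E'
from h import *
o=manip.get_obs()
W=lambda x,y:((x-400)*2,(y-386)*2)
for p,z in(((543,424),.057),((580,424),.057),((545,520),.057),((577,520),.057),((514,404),.013),((607,404),.013),((523,530),.013),((600,530),.013)):print(p,at("wrist",*W(*p),z,o).round(3))
print(at("top",160+335/2.4,110+113/2.4,.057).round(3))
E
```

```text
(543, 424) [0.598 0.099 0.057]
(580, 424) [0.649 0.102 0.057]
(545, 520) [ 0.605 -0.049  0.057]
(577, 520) [ 0.656 -0.046  0.057]
(514, 404) [0.547 0.128 0.013]
(607, 404) [0.694 0.136 0.013]
(523, 530) [ 0.56  -0.096  0.013]
(600, 530) [ 0.708 -0.088  0.013]
[0.62  0.099 0.057]
```

```bash
python3 -c "
from workcell import manip
print(manip.hand_in())"
```

```text
the job is handed in; nothing more can be done
None
```

The job is handed in at about 40 s: two balls are in the white bin, the blue-side ball found by hefting (4.3 N against 3.4 N bare) is in the grey bin, and the empty caddy stands level on the tray; no verdict came back.

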